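# Reset the preloaded stop collar of a dosing slide

### The job

On the bench slide, loosen the wing screw of the shaft collar, then slide the collar along the rod towards the spring buffer until it presses the buffer's sleeve in with about 8 N (4 to 12 N is fine, never 20 N or more). Keep it pressed there while you tighten the wing screw fully home again, then let go, so that the collar stays locked with that preload; leave the timer, the petri dish and the white tub where they are.

Things in the scene. Friction and masses are not known exactly. Their poses are not given: they have to be found in the camera images.
- slide_unit: bench slide fixed to the worktop: aluminium base plate 66 x 310 mm, 14 mm high, an end block (44 x 18 mm, top 92 mm above the worktop) at each end, a steel rod of 12 mm diameter between them. Origin on the worktop under the plate's middle; +y runs along the rod from the collar towards the spring buffer, z up; the rod's axis is 70 mm above the origin. Yaw varies.
- collar: dark steel shaft collar on the rod, 35 mm diameter, 20 mm wide along the rod (the face that meets the buffer is 10 mm ahead of its centre). Origin at its centre on the rod's axis, axes as the slide unit. With the screw tight it does not move (holds about 15 N); loose, it slides along the rod with under 2 N of drag and cannot turn.
- wing (a point): centre of the flat steel wing head of the collar's set screw, on the screw's vertical axis above the collar's centre. The wing is 30 mm long (x axis), 9 mm thick (y axis: grip across this) and 28 mm high (112 to 140 mm above the worktop); below it only an 8 mm shank down to the collar, whose top is 88 mm above the worktop. It turns with the screw.
- screw (a joint): turn of the wing screw in rad: 0 as found (tight), grows as it loosens, anticlockwise seen from above, to an end at 1.6; hard end at -0.12. The wing does not rise. It grips the rod below about 0.6; above 0.7 the collar is free; back below 0.2 it is tight. It takes up to 0.25 N m to turn. If the wing is let go while loose, the spring pushes the collar back, so keep one grasp throughout.
- buffer: grey spring buffer block on the base, 50 mm across, 26 mm along the rod, top 91 mm above the worktop. Origin under its centre, 14 mm above the worktop, axes as the slide unit. A bush with a sprung sleeve (23 mm diameter) stands out round the rod towards the collar; its free end is 31 to 43 mm before the origin, unknown: find it by feel. The sleeve yields at 2 N, then 2.5 N per mm; 12 mm travel.
- timer: small white timer lying flat, 58 x 62 x 16 mm, before the slide; origin at its underside. Bystander.
- petri: clear petri dish, 92 mm diameter, 15 mm high, behind the slide; origin at its underside. Bystander.
- tub: white tub with lid, 71 mm diameter, 50 mm high, behind the slide; origin at its underside. Bystander.

How it is judged:
By the outcome, as a careful person would: the job done as asked, in the order asked, and still so for the second after the job is handed in, with the robot touching nothing.
It also fails if it takes over 43 s, if anything falls off the work surface, if the arm or the gripper's body presses on something with over 40 N, if the wrist force passes 120 N, or if a joint passes its speed limit or range.

### The arm

A 6-joint arm with a two-finger parallel gripper is mounted at the origin on a cart in front of the work surface, level with it; the furniture and walls round the work are solid. World frame = base frame: x ahead of the robot, y to its left, z up, the work surface at z = 0. Lengths are in mm, angles in rad, forces in N, time in s.
With the tool pointing down it reaches from about 375 to 825 mm from the base axis. Payload 5.5 kg.
Tool frame: the origin (TCP) lies at the very end of the fingers, on their centre line; the grasp point (between the pads) lies 19 mm behind it; z points along the fingers, y is the line along which they close (so a half turn about z gives the same grasp; the last joint's range is limited). The gripper opens to 85 mm and grips with 20 to 120 N. Pads are 22 mm wide; open, the fingers measure 114 mm over their backs; the gripper's body (76 mm by 85 mm) begins 54 mm behind the grasp point. The pads swing forward as they close: fully open they stand 13 mm farther back than shut.
Start: joints at [1.105, 0.314, -0.047, 1.21, 0, 1.571], TCP at [269.479, 536.075, 206.299] pointing down, gripper open.
Joint ranges: [-2.67, 2.67], [-0.69, 1.73], [-1.03, 1.25], [-2.08, 2.16], [-1.42, 1.45], [-3.14, 3.14]. Speed limits (rad/s): [2.39, 2.39, 3.01, 3.14, 3.14, 3.14].

### API

Orientations are given as a rotation vector (axis times angle).
In Python, from station import ctrl gives the robot as it stands.
- The arm moves only by the shell command python3 -m creep 'ROWS' [FORCE]. ROWS is JSON, a list of rows, each an object with "fingers": the closure, from 0 (fully open) to 1 (shut); "xyz": the shift along the tool's x, y, z in m, a list of three; "dr": the turn, a rotation vector about the tool's x, y, z in degrees, a list of three. In form: [{"fingers": fingers, "xyz": [x, y, z], "dr": [wx, wy, wz]}, ...]. A call has exactly 10 rows; each row is the pose to reach, as a shift and turn from the pose commanded when the call began, along the tool's axes at that moment; what a row does not reach only later rows make up. A row lasts 1/10 s, in which the tool goes at most 50 mm and 8.59 degrees, less where a joint would pass 70% of its speed; a pose out of reach is approached as far as the arm can. A call with a gripper value outside its range is refused whole. The fingers move at their own pace and stop on an object; FORCE is the grip in N (left out, the last holds). Time passes only in rows, so rows that repeat a pose let the fingers close, or fill a call up. It gives the time, the measured TCP pose, the force, the opening and the grip force at its end, in the units of the state.
- ctrl.state(): the state, without advancing time (a new reading comes with each control period).
- ctrl.capture(name): name is "side" or "top"; returns (picture, depth): 420x560x3 uint8, red, green, blue; 420x560 float32, mm along the optical axis (not along the pixel's ray), 0 where there is no reading.
- ctrl.camera_model(name): a dict with "fx", "fy", "cx", "cy" (pixels), "origin" and "rotation" of the camera in the world. Camera axes: x right, y down, z forward; pixel columns grow to the right and rows downward; lengths in mm; the calibration is good to about 2 mm. A picture is of the moment at which its call begins. camera_model takes no time and is no camera call.
- ctrl.hand_in(): hands the job in; it is judged then, once.
Trained networks look in the newest picture that a camera, given by its name, has taken for a name from the list of things; names that differ only in an ending like _2 or _b are one class to them, and where a whole thing is asked for, a point or a joint stands for the part that bears it (a point fixed in the world has none). Each returns a list of dicts, best first, with "conf" (0 to 1); they miss things now and then, are a little off and sometimes report something else, mostly with a low value. They report only what shows in the picture. A call takes as long as a camera call.
- ctrl.outline_of(name, camera): "region" (420x560 bool, what is visible of it).
- ctrl.landmark_of(name, camera): "centre" ([x, y, z] in mm, in world coordinates, good to about 4 mm: a listed point, or the origin of a listed thing).
The state is a dict: "clock": time; "joint_positions": joint angles; "dq": joint speeds; "tau": joint torques, N m; "position": TCP position; "eef_rot": TCP orientation; "wrist_force": force on the tool from outside, world axes, zero at the start; "ft_torque": the same for the moment, N m; "grip_width": opening from 0.0 (shut) to 1.0 (fully open); "finger_force": force on a finger pad.
Only numpy, scipy, OpenCV 4.12 (cv2) and the standard library are available. Lean on these libraries where they do the work, as an engineer would, in place of code of your own. Each camera call takes 0.05 s, during which the arm holds its last target. There are 200 camera calls.

## Working session

There is one attempt and no reset: what is moved stays moved. The work goes in short steps, Python scripts to look and compute and a shell command to move; the robot and the scene stay as the last step left them, time stands still between calls to the robot, and variables do not carry over. Pictures are saved under pics/ and viewed, at most 10 in all, crops included, and the job is handed in when it is done.

```bash
mkdir -p pics; python3 - <<'E'
from station import ctrl
import cv2,numpy as np
s=ctrl.state();print(s)
ims=[]
for c in("top","side"):
    p,d=ctrl.capture(c);ims.append(p)
    for n in("slide_unit","collar","wing","buffer","timer","petri","tub"):
        r=ctrl.landmark_of(n,c)
        print(c,n,[(round(x["conf"],2),np.round(x["centre"],1).tolist()) for x in r[:2]])
    np.savez(f"{c}.npz",p=p,d=d)
cv2.imwrite("pics/a.png",np.vstack(ims)[:,:,::-1][::1]) if 0 else [cv2.imwrite(f"pics/{n}0.png",i[:,:,::-1]) for n,i in zip(("top","side"),ims)]
E
```

```text
{'clock': 0.0, 'joint_positions': array([ 1.10503787e+00,  3.14207490e-01, -4.80676756e-02,  1.21019824e+00,
       -8.22133341e-06,  1.57080972e+00]), 'dq': array([ 0.00191658, -0.00025946, -0.00119166,  0.0003114 ,  0.00028522,
        0.00012101]), 'tau': array([ 2.22224073e-03, -5.39589143e+01,  3.39753127e+01,  1.92169502e-02,
        2.99578905e-04, -1.26539751e-05]), 'position': array([269.18748289, 535.53932431, 205.4507072 ]), 'eef_rot': array([-7.24949441e-01, -3.05641371e+00,  2.56590603e-03]), 'wrist_force': array([ 0.05598622,  0.21902062, -0.51903133]), 'ft_torque': array([-0.00300677, -0.00425309, -0.01217014]), 'finger_force': 0.0, 'grip_width': 1.0024443109900805}
top slide_unit [(0.56, [501.5, 88.5, -2.3])]
top collar [(0.59, [500.2, 42.2, 72.6])]
top wing [(0.62, [496.1, 42.5, 126.8])]
top buffer [(0.76, [506.2, 172.3, 13.1])]
top timer [(0.84, [414.5, 183.1, -1.0])]
top petri [(0.83, [590.3, 40.0, 2.0])]
top tub [(0.95, [594.0, 161.9, -0.4])]
side slide_unit [(0.64, [502.6, 89.2, -0.9])]
side collar [(0.89, [502.0, 41.4, 69.3]), (0.36, [421.1, 188.2, 2.2])]
side wing [(0.76, [497.6, 38.0, 123.6])]
side buffer [(0.62, [512.9, 170.0, 17.7]), (0.31, [500.4, 90.2, -2.6])]
side timer [(0.81, [419.3, 186.2, -2.2])]
side petri [(0.58, [593.9, 36.2, -0.6])]
side tub [(0.68, [594.0, 159.0, 0.5])]
```

View pics/top0.png

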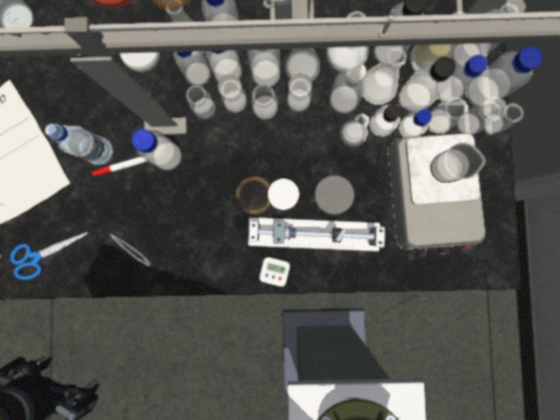

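View pics/side0.png

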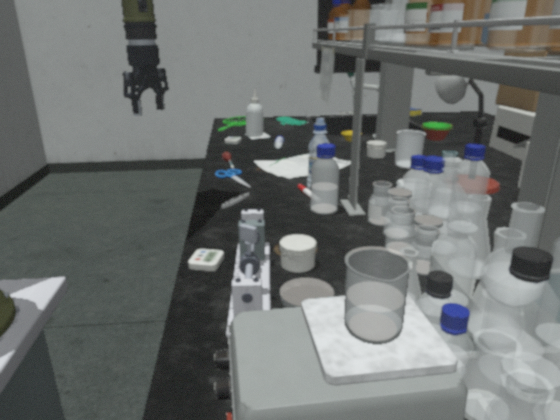

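The top view shows the slide running from (250,232) to (383,236) px, with the collar and wing at about (338,234) and the buffer at about (281,230). The timer is at (275,271), the tub at (283,194) and the petri dish at (335,194). The side view agrees, and the arm is clear at upper left. Next I'll get the yaw and refine the wing position from depth.

```bash
cat > h.py <<'E'
import numpy as np
from station import ctrl
def cloud(c,d):
    m=ctrl.camera_model(c);v,u=np.mgrid[:420,:560]
    P=np.stack([(u-m["cx"])/m["fx"]*d,(v-m["cy"])/m["fy"]*d,d],-1)
    return P@np.array(m["rotation"]).T+np.array(m["origin"])
E
python3 - <<'E'
from h import *
import cv2
for c in("top","side"):
    d=np.load(c+".npz")["d"];P=cloud(c,d);ok=d>0
    near=ok&(abs(P[...,0]-500)<60)&(abs(P[...,1]-88)<175)
    if c=="top":
        r=ctrl.outline_of("slide_unit",c)[0];m=r["region"]&ok
        # plate level points
        q=P[near&(P[...,2]>7)&(P[...,2]<22)][:,:2].astype(np.float32);print(len(q),cv2.minAreaRect(q))
        q=P[near&(P[...,2]>7)][:,:2].astype(np.float32);print(len(q),cv2.minAreaRect(q))
        ys,xs=np.nonzero(r["region"]);print(r["conf"],cv2.minAreaRect(np.stack([xs,ys],1).astype(np.float32)))
        print(np.round(ctrl.camera_model(c)["rotation"],3).tolist())
    for lo,hi in((62,80),(82,98),(108,150)):
        q=P[near&(P[...,2]>lo)&(P[...,2]<hi)]
        if hi==98:
            for a,b in((-80,-30),(0,80),(140,200),(210,260)):
                k=q[(q[:,1]>a)&(q[:,1]<b)];print(c,"blk",a,len(k),k.mean(0).round(1) if len(k) else 0)
        elif len(q):print(c,lo,len(q),q.mean(0).round(1),q.min(0).round(1),q.max(0).round(1), np.polyfit(q[:,1],q[:,0],1).round(3))
print(ctrl.state()["clock"])
E
```

```text
Traceback (most recent call last):
  File "h.py", line 6, in cloud
    return P@np.array(m["rotation"]).T+np.array(m["origin"])
           ~~~~~~~~~~~~~~~~~~~~~~~~~~~^~~~~~~~~~~~~~~~~~~~~~
ValueError: operands could not be broadcast together with shapes (420,560) (3,)
```

```bash
sed -i 's/np.array(m\["rotation"\]).T/Rotation.from_rotvec(m["rotation"]).as_matrix().T/; 1i from scipy.spatial.transform import Rotation' h.py
python3 - <<'E'
from h import *
import cv2
for c in("top","side"):
    print(ctrl.camera_model(c))
    d=np.load(c+".npz")["d"];P=cloud(c,d);ok=d>0
    near=ok&(abs(P[...,0]-500)<60)&(abs(P[...,1]-88)<175)
    if c=="top":
        r=ctrl.outline_of("slide_unit",c)[0]
        q=P[near&(P[...,2]>7)&(P[...,2]<22)][:,:2].astype(np.float32);print(len(q),cv2.minAreaRect(q))
        q=P[near&(P[...,2]>7)&r["region"]][:,:2].astype(np.float32);print(len(q),cv2.minAreaRect(q))
    for lo,hi in((62,80),(82,98),(108,150)):
        q=P[near&(P[...,2]>lo)&(P[...,2]<hi)]
        if hi==98:
            for a,b in((-90,-30),(0,80),(140,200),(210,260)):
                k=q[(q[:,1]>a)&(q[:,1]<b)];print(c,"blk",a,len(k),k.mean(0).round(1) if len(k) else 0)
        elif len(q):print(c,lo,len(q),q.mean(0).round(1),q.min(0).round(1),q.max(0).round(1), np.polyfit(q[:,1],q[:,0],1).round(3))
print(ctrl.state()["clock"])
E
```

```text
{'fx': 387.0410701086654, 'fy': 387.0410701086654, 'cx': 280.1751373771921, 'cy': 206.7691966949745, 'origin': array([502.28588592, 155.43475112, 935.36870499]), 'rotation': array([-2.15278372,  2.2040814 , -0.0649763 ])}
2344 ((501.1808166503906, 87.3897933959961), (111.60599517822266, 312.2686767578125), 4.114487648010254)
3207 ((503.6878356933594, 88.62242889404297), (306.6749572753906, 65.87165832519531), 86.1966781616211)
top 62 582 [502.8  77.6  74.3] [473.  -42.9  62.1] [525.1 236.3  80. ] [6.80000e-02 4.97481e+02]
top blk -90 182 [494.3 -49.2  91.2]
top blk 0 43 [502.2  45.9  86. ]
top blk 140 318 [508.2 166.4  89.6]
top blk 210 164 [512.8 224.6  91.5]
top 108 82 [500.9  42.5 134.5] [488.9  30.4 109.1] [513.5  52.2 142.8] [ -0.987 542.88 ]
{'fx': 448.0736208069067, 'fy': 448.0736208069067, 'cx': 270.7524174311545, 'cy': 208.39707717357985, 'origin': array([ 489.72532119, -618.64969603,  427.06674707]), 'rotation': array([-1.94335359,  0.08321749, -0.03864334])}
side 62 744 [499.8  18.4  72.5] [471.7 -63.3  62.1] [532.4 224.6  80. ] [8.90000e-02 4.98154e+02]
side blk -90 351 [493.6 -55.   89.6]
side blk 0 131 [499.9  37.1  87.2]
side blk 140 176 [511.2 165.   89.7]
side blk 210 165 [511.5 219.8  89.1]
side 108 299 [499.6  37.4 126.4] [486.6  27.8 108.4] [512.9  48.3 140.3] [ -1.408 552.317]
0.85
```

```bash
python3 - <<'E'
from h import *
import cv2
ims=[]
for c,box in(("top",(190,260,290,390)),("side",(195,285,205,325))):
    z=np.load(c+".npz");d=z["d"];P=cloud(c,d)
    near=(d>0)&(abs(P[...,0]-500)<40)&(abs(P[...,1]-42)<40)
    for lo in(112,125):
        q=P[near&(P[...,2]>lo)&(P[...,2]<146)][:,:2]
        w,v=np.linalg.eigh(np.cov(q.T));print(c,lo,len(q),q.mean(0).round(1),np.sqrt(w).round(2),np.degrees(np.arctan2(v[1,1],v[0,1])).round(1))
        print(cv2.minAreaRect(q.astype(np.float32)))
    a,b,e,f=box;ims.append(cv2.resize(z["p"][a:b,e:f,::-1],(800,300) if 0 else (600,int(600*(b-a)/(f-e))),interpolation=cv2.INTER_CUBIC))
im=np.vstack(ims);cv2.imwrite("pics/z1.png",cv2.resize(im,None,fx=min(1,600/im.shape[0]),fy=min(1,600/im.shape[0])))
E
```

```text
top 112 79 [500.8  42.4] [2.78 8.4 ] 143.9
((500.1300354003906, 41.751102447509766), (8.843924522399902, 28.867191314697266), 54.12069320678711)
top 125 69 [500.6  42. ] [2.69 8.33] 143.8
((500.1300354003906, 41.751102447509766), (8.843924522399902, 28.867191314697266), 54.12069320678711)
side 112 278 [499.7  37.4] [1.76 8.82] 148.6
((499.17071533203125, 39.14690399169922), (9.930840492248535, 29.941776275634766), 56.65125274658203)
side 125 167 [499.8  37.6] [1.91 8.74] 148.6
((500.0611572265625, 39.05160140991211), (9.708772659301758, 28.427230834960938), 59.19019317626953)
```

View pics/z1.png

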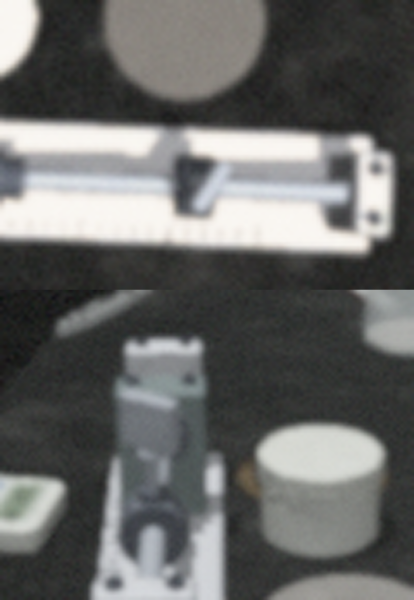

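The wing stands oblique to the slide: its long axis is at about 145° in the world frame, with its centre near (500, 40.5). The crop agrees. The slide's yaw is about -3.8°. I'll approach above the wing with tool y at 55°.

```bash
python3 -m creep '[{"fingers":0,"xyz":[-0.02,-0.016,0],"dr":[0,0,0]},{"fingers":0,"xyz":[-0.05,-0.04,0],"dr":[0,0,1]},{"fingers":0,"xyz":[-0.085,-0.067,0],"dr":[0,0,2]},{"fingers":0,"xyz":[-0.12,-0.095,0],"dr":[0,0,3]},{"fingers":0,"xyz":[-0.155,-0.123,0],"dr":[0,0,4]},{"fingers":0,"xyz":[-0.19,-0.15,0],"dr":[0,0,5]},{"fingers":0,"xyz":[-0.225,-0.178,0],"dr":[0,0,6]},{"fingers":0,"xyz":[-0.26,-0.206,0],"dr":[0,0,7]},{"fingers":0,"xyz":[-0.295,-0.234,0],"dr":[0,0,8]},{"fingers":0,"xyz":[-0.33,-0.261,0],"dr":[0,0,8.3]}]' 60
```

```text
clock: 1.85
position: [447.6, 152.9, 206.6]
eef_rot: [0.945, 2.995, 0.001]
wrist_force: [1.5, 0.9, 1.3]
grip_width: 1.001
finger_force: 0.0
```

```bash
python3 -m creep '[{"fingers":0,"xyz":[-0.03,-0.018,0.005],"dr":[0,0,0]},{"fingers":0,"xyz":[-0.06,-0.035,0.015],"dr":[0,0,0]},{"fingers":0,"xyz":[-0.085,-0.05,0.025],"dr":[0,0,0]},{"fingers":0,"xyz":[-0.1,-0.058,0.035],"dr":[0,0,0]},{"fingers":0,"xyz":[-0.106,-0.062,0.043],"dr":[0,0,0]},{"fingers":0.2,"xyz":[-0.109,-0.063,0.05],"dr":[0,0,0]},{"fingers":0.4,"xyz":[-0.109,-0.063,0.05],"dr":[0,0,0]},{"fingers":0.5,"xyz":[-0.109,-0.063,0.05],"dr":[0,0,0]},{"fingers":0.5,"xyz":[-0.109,-0.063,0.05],"dr":[0,0,0]},{"fingers":0.5,"xyz":[-0.109,-0.063,0.05],"dr":[0,0,0]}]'
python3 - <<'E'
from h import *
import cv2
p,d=ctrl.capture("side");P=cloud("side",d)
cv2.imwrite("pics/s2.png",cv2.resize(p[150:310,170:350,::-1],None,fx=3,fy=3,interpolation=cv2.INTER_CUBIC))
print(ctrl.state()["position"],ctrl.state()["joint_positions"])
E
```

```text
clock: 2.85
position: [500.4, 41.2, 156.8]
eef_rot: [0.943, 2.996, 0.001]
wrist_force: [0.1, -0.2, 0.3]
grip_width: 0.5
finger_force: 0.0
[500.40324988  41.07885795 156.75374312] [ 8.18864476e-02  1.56908747e-01 -3.62898426e-01  1.05026559e+00
  3.01875970e-05  6.91611650e-01]
```

View pics/s2.png

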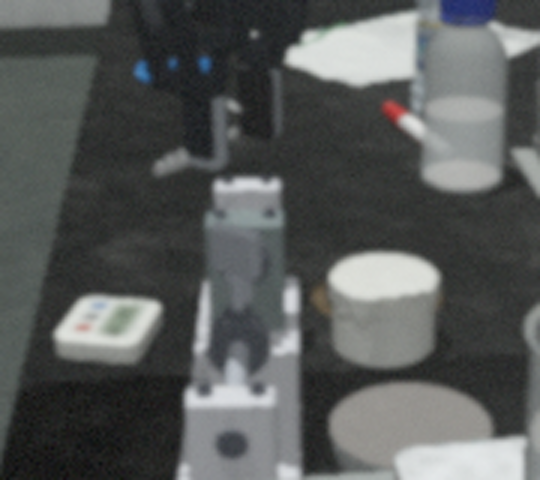

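The crop shows the half-closed fingers straddling the wing (around (240,250) in the crop). Now I'll lower and close.

```bash
python3 -m creep '[{"fingers":0.5,"xyz":[0,0,0.015],"dr":[0,0,0]},{"fingers":0.5,"xyz":[0,0,0.03],"dr":[0,0,0]},{"fingers":0.5,"xyz":[0,0,0.042],"dr":[0,0,0]},{"fingers":0.5,"xyz":[0,0,0.048],"dr":[0,0,0]},{"fingers":0.5,"xyz":[0,0,0.048],"dr":[0,0,0]},{"fingers":0.7,"xyz":[0,0,0.048],"dr":[0,0,0]},{"fingers":0.8,"xyz":[0,0,0.048],"dr":[0,0,0]},{"fingers":0.85,"xyz":[0,0,0.048],"dr":[0,0,0]},{"fingers":1,"xyz":[0,0,0.048],"dr":[0,0,0]},{"fingers":1,"xyz":[0,0,0.048],"dr":[0,0,0]}]' 60; python3 -c "
from station import ctrl;s=ctrl.state();print(s['ft_torque'])"
```

```text
clock: 3.9
position: [500.9, 40.8, 109.0]
eef_rot: [0.944, 2.995, 0.001]
wrist_force: [0.1, 1.0, 4.0]
grip_width: 0.075
finger_force: 59.7
[ 0.17743292  0.06413496 -0.02518274]
```

```bash
python3 -m creep '[{"fingers":1,"xyz":[0,0,0],"dr":[0,0,-3]},{"fingers":1,"xyz":[0,0,0],"dr":[0,0,-9]},{"fingers":1,"xyz":[0,0,0],"dr":[0,0,-16]},{"fingers":1,"xyz":[0,0,0],"dr":[0,0,-23]},{"fingers":1,"xyz":[0,0,0],"dr":[0,0,-30]},{"fingers":1,"xyz":[0,0,0],"dr":[0,0,-37]},{"fingers":1,"xyz":[0,0,0],"dr":[0,0,-44]},{"fingers":1,"xyz":[0,0,0],"dr":[0,0,-51]},{"fingers":1,"xyz":[0,0,0],"dr":[0,0,-57]},{"fingers":1,"xyz":[0,0,0],"dr":[0,0,-60]}]' 80; python3 -c "
from station import ctrl;s=ctrl.state();print(s['ft_torque'],s['wrist_force'])"
```

```text
clock: 4.9
position: [501.0, 41.0, 109.0]
eef_rot: [-0.685, 3.064, 0.001]
wrist_force: [-0.4, 0.2, 4.1]
grip_width: 0.063
finger_force: 81.1
[ 0.37405163 -0.0482369  -0.17870088] [-0.37399331  0.15656848  4.13884025]
```

```bash
python3 -m creep '[{"fingers":1,"xyz":[-0.0015,0.0026,0],"dr":[0,0,0]},{"fingers":1,"xyz":[-0.0044,0.0079,0],"dr":[0,0,0]},{"fingers":1,"xyz":[-0.0073,0.0131,0],"dr":[0,0,0]},{"fingers":1,"xyz":[-0.0102,0.0184,0],"dr":[0,0,0]},{"fingers":1,"xyz":[-0.0131,0.0236,0],"dr":[0,0,0]},{"fingers":1,"xyz":[-0.016,0.0288,0],"dr":[0,0,0]},{"fingers":1,"xyz":[-0.019,0.0341,0],"dr":[0,0,0]},{"fingers":1,"xyz":[-0.0219,0.0393,0],"dr":[0,0,0]},{"fingers":1,"xyz":[-0.0243,0.0437,0],"dr":[0,0,0]},{"fingers":1,"xyz":[-0.0243,0.0437,0],"dr":[0,0,0]}]'
cat > f.py <<'E'
from h import *
s=ctrl.state();r=np.array([.0675,.9977]);l=np.array([.9977,-.0675])
w=s["wrist_force"][:2];p=s["position"][:2]
R=Rotation.from_rotvec(s["eef_rot"]).as_matrix()
print("along %.2f lat %.2f | s %.2f lat %.2f"%(w@r,w@l,p@r,p@l),s["ft_torque"].round(2),"toolrod",(R.T@[*r,0]).round(4),"toollat",(R.T@[*l,0]).round(4),s["finger_force"])
E
python3 f.py
```

```text
clock: 5.9
position: [504.3, 91.0, 108.9]
eef_rot: [-0.678, 3.066, -0.0]
wrist_force: [-0.5, 0.0, 6.5]
grip_width: 0.066
finger_force: 81.4
along -0.02 lat -0.55 | s 124.88 lat 497.02 [ 0.08  0.06 -0.04] toolrod [-4.821e-01  8.761e-01  2.000e-04] toollat [-0.8761 -0.4821  0.0011] 81.3746702671051
```

```bash
python3 -m creep '[{"fingers":1,"xyz":[-0.0014,0.0026,0],"dr":[0,0,0]},{"fingers":1,"xyz":[-0.0029,0.0053,0],"dr":[0,0,0]},{"fingers":1,"xyz":[-0.0043,0.0079,0],"dr":[0,0,0]},{"fingers":1,"xyz":[-0.0058,0.0105,0],"dr":[0,0,0]},{"fingers":1,"xyz":[-0.0072,0.0131,0],"dr":[0,0,0]},{"fingers":1,"xyz":[-0.0087,0.0158,0],"dr":[0,0,0]},{"fingers":1,"xyz":[-0.0096,0.0175,0],"dr":[0,0,0]},{"fingers":1,"xyz":[-0.0096,0.0175,0],"dr":[0,0,0]},{"fingers":1,"xyz":[-0.0096,0.0175,0],"dr":[0,0,0]},{"fingers":1,"xyz":[-0.0096,0.0175,0],"dr":[0,0,0]}]'; python3 f.py
```

```text
clock: 6.9
position: [505.6, 110.5, 108.9]
eef_rot: [-0.678, 3.067, -0.0]
wrist_force: [-0.6, -0.2, 5.5]
grip_width: 0.065
finger_force: 81.4
along -0.25 lat -0.55 | s 144.37 lat 496.97 [-0.09  0.1  -0.07] toolrod [-0.4817  0.8763 -0.    ] toollat [-0.8763 -0.4817  0.0011] 81.3740873336792
```

```bash
python3 -m creep '[{"fingers":1,"xyz":[-0.0003,0.0005,0],"dr":[0,0,0]},{"fingers":1,"xyz":[-0.0006,0.0011,0],"dr":[0,0,0]},{"fingers":1,"xyz":[-0.0009,0.0016,0],"dr":[0,0,0]},{"fingers":1,"xyz":[-0.0012,0.0022,0],"dr":[0,0,0]},{"fingers":1,"xyz":[-0.0015,0.0027,0],"dr":[0,0,0]},{"fingers":1,"xyz":[-0.0018,0.0033,0],"dr":[0,0,0]},{"fingers":1,"xyz":[-0.0021,0.0038,0],"dr":[0,0,0]},{"fingers":1,"xyz":[-0.0024,0.0044,0],"dr":[0,0,0]},{"fingers":1,"xyz":[-0.0024,0.0044,0],"dr":[0,0,0]},{"fingers":1,"xyz":[-0.0024,0.0044,0],"dr":[0,0,0]}]'; python3 f.py
```

```text
clock: 7.9
position: [505.9, 115.2, 108.9]
eef_rot: [-0.678, 3.067, -0.001]
wrist_force: [0.7, -0.7, 6.7]
grip_width: 0.063
finger_force: 81.4
along -0.70 lat 0.72 | s 149.10 lat 496.95 [-0.27  0.1  -0.04] toolrod [-4.815e-01  8.764e-01 -6.000e-04] toollat [-0.8764 -0.4815  0.0011] 81.38745546340942
```

```bash
python3 -m creep '[{"fingers":1,"xyz":[-0.0003,0.0005,0],"dr":[0,0,0]},{"fingers":1,"xyz":[-0.0005,0.0009,0],"dr":[0,0,0]},{"fingers":1,"xyz":[-0.0007,0.0013,0],"dr":[0,0,0]},{"fingers":1,"xyz":[-0.0009,0.0017,0],"dr":[0,0,0]},{"fingers":1,"xyz":[-0.0012,0.0022,0],"dr":[0,0,0]},{"fingers":1,"xyz":[-0.0014,0.0026,0],"dr":[0,0,0]},{"fingers":1,"xyz":[-0.0014,0.0026,0],"dr":[0,0,0]},{"fingers":1,"xyz":[-0.0014,0.0026,0],"dr":[0,0,0]},{"fingers":1,"xyz":[-0.0014,0.0026,0],"dr":[0,0,0]},{"fingers":1,"xyz":[-0.0014,0.0026,0],"dr":[0,0,0]}]'; python3 f.py
```

```text
clock: 8.9
position: [506.1, 118.1, 108.9]
eef_rot: [-0.677, 3.067, -0.001]
wrist_force: [0.3, -1.8, 6.0]
grip_width: 0.067
finger_force: 81.4
along -1.82 lat 0.44 | s 152.03 lat 496.96 [-0.3   0.09 -0.1 ] toolrod [-4.815e-01  8.764e-01 -6.000e-04] toollat [-0.8764 -0.4815  0.0012] 81.38577103614807
```

```bash
python3 -m creep '[{"fingers":1,"xyz":[-0.0002,0.0004,0],"dr":[0,0,0]},{"fingers":1,"xyz":[-0.0005,0.0009,0],"dr":[0,0,0]},{"fingers":1,"xyz":[-0.0007,0.0013,0],"dr":[0,0,0]},{"fingers":1,"xyz":[-0.0007,0.0013,0],"dr":[0,0,0]},{"fingers":1,"xyz":[-0.0007,0.0013,0],"dr":[0,0,0]},{"fingers":1,"xyz":[-0.0007,0.0013,0],"dr":[0,0,0]},{"fingers":1,"xyz":[-0.0007,0.0013,0],"dr":[0,0,0]},{"fingers":1,"xyz":[-0.0007,0.0013,0],"dr":[0,0,0]},{"fingers":1,"xyz":[-0.0007,0.0013,0],"dr":[0,0,0]},{"fingers":1,"xyz":[-0.0007,0.0013,0],"dr":[0,0,0]}]'; python3 f.py
```

```text
clock: 9.9
position: [506.2, 119.6, 108.9]
eef_rot: [-0.677, 3.067, -0.001]
wrist_force: [-0.3, -1.5, 6.5]
grip_width: 0.069
finger_force: 81.4
along -1.50 lat -0.21 | s 153.51 lat 496.93 [-0.29  0.09 -0.02] toolrod [-4.815e-01  8.764e-01 -6.000e-04] toollat [-0.8764 -0.4815  0.0012] 81.38281345367432
```

```bash
python3 -m creep '[{"fingers":1,"xyz":[-0.0002,0.0004,0],"dr":[0,0,0]},{"fingers":1,"xyz":[-0.0005,0.0009,0],"dr":[0,0,0]},{"fingers":1,"xyz":[-0.0007,0.0013,0],"dr":[0,0,0]},{"fingers":1,"xyz":[-0.0007,0.0013,0],"dr":[0,0,0]},{"fingers":1,"xyz":[-0.0007,0.0013,0],"dr":[0,0,0]},{"fingers":1,"xyz":[-0.0007,0.0013,0],"dr":[0,0,0]},{"fingers":1,"xyz":[-0.0007,0.0013,0],"dr":[0,0,0]},{"fingers":1,"xyz":[-0.0007,0.0013,0],"dr":[0,0,0]},{"fingers":1,"xyz":[-0.0007,0.0013,0],"dr":[0,0,0]},{"fingers":1,"xyz":[-0.0007,0.0013,0],"dr":[0,0,0]}]'; python3 f.py
```

```text
clock: 10.9
position: [506.3, 121.1, 108.9]
eef_rot: [-0.677, 3.067, -0.001]
wrist_force: [-0.1, -1.4, 6.7]
grip_width: 0.069
finger_force: 81.4
along -1.45 lat -0.03 | s 154.97 lat 496.94 [-0.28  0.07 -0.01] toolrod [-4.814e-01  8.765e-01 -6.000e-04] toollat [-0.8765 -0.4814  0.0012] 81.38206958770752
```

```bash
python3 -m creep '[{"fingers":1,"xyz":[-0.0003,0.0005,0],"dr":[0,0,0]},{"fingers":1,"xyz":[-0.0005,0.0009,0],"dr":[0,0,0]},{"fingers":1,"xyz":[-0.0007,0.0013,0],"dr":[0,0,0]},{"fingers":1,"xyz":[-0.0009,0.0017,0],"dr":[0,0,0]},{"fingers":1,"xyz":[-0.0012,0.0022,0],"dr":[0,0,0]},{"fingers":1,"xyz":[-0.0014,0.0026,0],"dr":[0,0,0]},{"fingers":1,"xyz":[-0.0014,0.0026,0],"dr":[0,0,0]},{"fingers":1,"xyz":[-0.0014,0.0026,0],"dr":[0,0,0]},{"fingers":1,"xyz":[-0.0014,0.0026,0],"dr":[0,0,0]},{"fingers":1,"xyz":[-0.0014,0.0026,0],"dr":[0,0,0]}]'; python3 f.py
```

```text
clock: 11.9
position: [506.4, 124.0, 108.9]
eef_rot: [-0.677, 3.067, -0.001]
wrist_force: [-0.2, -0.9, 6.1]
grip_width: 0.067
finger_force: 81.4
along -0.86 lat -0.15 | s 157.95 lat 496.91 [-0.28  0.05 -0.01] toolrod [-4.815e-01  8.764e-01 -6.000e-04] toollat [-0.8764 -0.4815  0.0012] 81.37348651885986
```

```bash
python3 -m creep '[{"fingers":1,"xyz":[-0.0003,0.0005,0],"dr":[0,0,0]},{"fingers":1,"xyz":[-0.0005,0.0009,0],"dr":[0,0,0]},{"fingers":1,"xyz":[-0.0007,0.0013,0],"dr":[0,0,0]},{"fingers":1,"xyz":[-0.0009,0.0017,0],"dr":[0,0,0]},{"fingers":1,"xyz":[-0.0009,0.0017,0],"dr":[0,0,0]},{"fingers":1,"xyz":[-0.0009,0.0017,0],"dr":[0,0,0]},{"fingers":1,"xyz":[-0.0009,0.0017,0],"dr":[0,0,0]},{"fingers":1,"xyz":[-0.0009,0.0017,0],"dr":[0,0,0]},{"fingers":1,"xyz":[-0.0009,0.0017,0],"dr":[0,0,0]},{"fingers":1,"xyz":[-0.0009,0.0017,0],"dr":[0,0,0]}]'; python3 f.py
```

```text
clock: 12.9
position: [506.5, 125.0, 108.9]
eef_rot: [-0.677, 3.067, -0.004]
wrist_force: [-0.9, -4.5, 5.9]
grip_width: 0.063
finger_force: 81.5
along -4.52 lat -0.55 | s 158.90 lat 496.90 [-0.83  0.05 -0.07] toolrod [-0.4811  0.8766 -0.0025] toollat [-0.8766 -0.4811  0.0014] 81.4896833896637
```

Contact made. Next, small steps toward about 9 N at the wrist, which is 8 N plus drag.

```bash
python3 -m creep '[{"fingers":1,"xyz":[-0.0002,0.0004,0],"dr":[0,0,0]},{"fingers":1,"xyz":[-0.0005,0.0009,0],"dr":[0,0,0]},{"fingers":1,"xyz":[-0.0007,0.0013,0],"dr":[0,0,0]},{"fingers":1,"xyz":[-0.0007,0.0013,0],"dr":[0,0,0]},{"fingers":1,"xyz":[-0.0007,0.0013,0],"dr":[0,0,0]},{"fingers":1,"xyz":[-0.0007,0.0013,0],"dr":[0,0,0]},{"fingers":1,"xyz":[-0.0007,0.0013,0],"dr":[0,0,0]},{"fingers":1,"xyz":[-0.0007,0.0013,0],"dr":[0,0,0]},{"fingers":1,"xyz":[-0.0007,0.0013,0],"dr":[0,0,0]},{"fingers":1,"xyz":[-0.0007,0.0013,0],"dr":[0,0,0]}]'; python3 f.py
```

```text
clock: 13.9
position: [506.6, 125.9, 108.9]
eef_rot: [-0.676, 3.067, -0.006]
wrist_force: [-0.6, -5.5, 5.9]
grip_width: 0.066
finger_force: 81.6
along -5.54 lat -0.20 | s 159.82 lat 496.93 [-1.29  0.07 -0.04] toolrod [-0.4808  0.8768 -0.0036] toollat [-0.8768 -0.4808  0.0016] 81.55146360397339
```

```bash
python3 -m creep '[{"fingers":1,"xyz":[-0.0002,0.0004,0],"dr":[0,0,0]},{"fingers":1,"xyz":[-0.0005,0.0009,0],"dr":[0,0,0]},{"fingers":1,"xyz":[-0.0007,0.0013,0],"dr":[0,0,0]},{"fingers":1,"xyz":[-0.0007,0.0013,0],"dr":[0,0,0]},{"fingers":1,"xyz":[-0.0007,0.0013,0],"dr":[0,0,0]},{"fingers":1,"xyz":[-0.0007,0.0013,0],"dr":[0,0,0]},{"fingers":1,"xyz":[-0.0007,0.0013,0],"dr":[0,0,0]},{"fingers":1,"xyz":[-0.0007,0.0013,0],"dr":[0,0,0]},{"fingers":1,"xyz":[-0.0007,0.0013,0],"dr":[0,0,0]},{"fingers":1,"xyz":[-0.0007,0.0013,0],"dr":[0,0,0]}]'; python3 f.py; python3 f.py
```

```text
clock: 14.9
position: [506.6, 126.8, 108.9]
eef_rot: [-0.676, 3.068, -0.008]
wrist_force: [0.1, -7.1, 7.9]
grip_width: 0.066
finger_force: 81.6
along -7.09 lat 0.63 | s 160.67 lat 496.89 [-1.68  0.06 -0.05] toolrod [-0.4806  0.8769 -0.0049] toollat [-0.8769 -0.4806  0.0016] 81.61363363265991
along -7.09 lat 0.63 | s 160.67 lat 496.89 [-1.68  0.06 -0.05] toolrod [-0.4806  0.8769 -0.0049] toollat [-0.8769 -0.4806  0.0016] 81.61363363265991
```

```bash
python3 -m creep '[{"fingers":1,"xyz":[-0.0002,0.0004,0],"dr":[0,0,0]},{"fingers":1,"xyz":[-0.0005,0.0009,0],"dr":[0,0,0]},{"fingers":1,"xyz":[-0.0007,0.0013,0],"dr":[0,0,0]},{"fingers":1,"xyz":[-0.0007,0.0013,0],"dr":[0,0,0]},{"fingers":1,"xyz":[-0.0007,0.0013,0],"dr":[0,0,0]},{"fingers":1,"xyz":[-0.0007,0.0013,0],"dr":[0,0,0]},{"fingers":1,"xyz":[-0.0007,0.0013,0],"dr":[0,0,0]},{"fingers":1,"xyz":[-0.0007,0.0013,0],"dr":[0,0,0]},{"fingers":1,"xyz":[-0.0007,0.0013,0],"dr":[0,0,0]},{"fingers":1,"xyz":[-0.0007,0.0013,0],"dr":[0,0,0]}]'; python3 f.py
```

```text
clock: 15.9
position: [506.7, 127.6, 108.9]
eef_rot: [0.675, -3.068, 0.01]
wrist_force: [-0.7, -10.1, 8.3]
grip_width: 0.065
finger_force: 81.7
along -10.09 lat -0.03 | s 161.54 lat 496.87 [-2.03  0.14 -0.06] toolrod [-0.4803  0.8771 -0.0061] toollat [-0.8771 -0.4803  0.0017] 81.67367935180664
```

```bash
python3 -m creep '[{"fingers":1,"xyz":[0,0,0],"dr":[0,0,3]},{"fingers":1,"xyz":[0,0,0],"dr":[0,0,8]},{"fingers":1,"xyz":[0,0,0],"dr":[0,0,14]},{"fingers":1,"xyz":[0,0,0],"dr":[0,0,20]},{"fingers":1,"xyz":[0,0,0],"dr":[0,0,24]},{"fingers":1,"xyz":[0,0,0],"dr":[0,0,24]},{"fingers":1,"xyz":[0,0,0],"dr":[0,0,24]},{"fingers":1,"xyz":[0,0,0],"dr":[0,0,24]},{"fingers":1,"xyz":[0,0,0],"dr":[0,0,24]},{"fingers":1,"xyz":[0,0,0],"dr":[0,0,24]}]'; python3 f.py
```

```text
clock: 16.9
position: [506.9, 127.2, 108.9]
eef_rot: [-0.023, 3.14, -0.011]
wrist_force: [-0.6, -11.1, 8.5]
grip_width: 0.067
finger_force: 81.7
along -11.16 lat 0.13 | s 161.13 lat 497.10 [-2.4   0.03 -0.02] toolrod [-0.0821  0.9966 -0.007 ] toollat [-0.9966 -0.0821  0.0021] 81.65512204170227
```

```bash
python3 -m creep '[{"fingers":1,"xyz":[0,-0.0004,0],"dr":[0,0,2]},{"fingers":1,"xyz":[0,-0.0004,0],"dr":[0,0,7]},{"fingers":1,"xyz":[0,-0.0004,0],"dr":[0,0,12]},{"fingers":1,"xyz":[0,-0.0004,0],"dr":[0,0,17]},{"fingers":1,"xyz":[0,-0.0004,0],"dr":[0,0,22]},{"fingers":1,"xyz":[0,-0.0004,0],"dr":[0,0,27]},{"fingers":1,"xyz":[0,-0.0004,0],"dr":[0,0,32]},{"fingers":1,"xyz":[0,-0.0004,0],"dr":[0,0,36]},{"fingers":1,"xyz":[0,-0.0004,0],"dr":[0,0,38]},{"fingers":1,"xyz":[0,-0.0004,0],"dr":[0,0,38]}]'; python3 f.py
```

```text
clock: 17.9
position: [506.6, 126.0, 109.0]
eef_rot: [1.001, 2.974, -0.012]
wrist_force: [-1.1, -13.5, 10.2]
grip_width: 0.064
finger_force: 82.0
along -13.53 lat -0.14 | s 159.94 lat 496.89 [-3.09  0.3   0.15] toolrod [ 0.5495  0.8355 -0.0087] toollat [-0.8355  0.5495  0.0019] 82.0273454641574
```

```bash
python3 -m creep '[{"fingers":1,"xyz":[0,0,0],"dr":[0,0,1]},{"fingers":1,"xyz":[0,0,0],"dr":[0,0,2]},{"fingers":1,"xyz":[0,0,0],"dr":[0,0,3]},{"fingers":1,"xyz":[0,0,0],"dr":[0,0,4]},{"fingers":1,"xyz":[0,0,0],"dr":[0,0,4]},{"fingers":1,"xyz":[-0.0004,-0.0006,0],"dr":[0,0,4]},{"fingers":1,"xyz":[-0.0008,-0.0012,0],"dr":[0,0,4]},{"fingers":1,"xyz":[-0.0012,-0.0018,0],"dr":[0,0,4]},{"fingers":1,"xyz":[-0.0012,-0.0018,0],"dr":[0,0,4]},{"fingers":1,"xyz":[-0.0012,-0.0018,0],"dr":[0,0,4]}]'; python3 f.py
```

```text
clock: 18.9
position: [506.4, 125.4, 109.0]
eef_rot: [1.102, 2.939, -0.008]
wrist_force: [-1.2, -8.7, 9.4]
grip_width: 0.07
finger_force: 81.9
along -8.76 lat -0.63 | s 159.33 lat 496.81 [-1.98  0.35  0.22] toolrod [ 0.6052  0.796  -0.0054] toollat [-0.796   0.6052  0.0015] 81.91049245879867
```

```bash
python3 -m creep '[{"fingers":1,"xyz":[-0.0004,-0.0006,0],"dr":[0,0,0]},{"fingers":1,"xyz":[-0.0008,-0.0011,0],"dr":[0,0,0]},{"fingers":1,"xyz":[-0.0012,-0.0016,0],"dr":[0,0,0]},{"fingers":1,"xyz":[-0.0016,-0.0021,0],"dr":[0,0,0]},{"fingers":1,"xyz":[-0.0021,-0.0028,0],"dr":[0,0,0]},{"fingers":1,"xyz":[-0.0021,-0.0028,0],"dr":[0,0,0]},{"fingers":1,"xyz":[-0.0021,-0.0028,0],"dr":[0,0,0]},{"fingers":1,"xyz":[-0.0021,-0.0028,0],"dr":[0,0,0]},{"fingers":1,"xyz":[-0.0021,-0.0028,0],"dr":[0,0,0]},{"fingers":1,"xyz":[-0.0021,-0.0028,0],"dr":[0,0,0]}]'; python3 f.py
```

```text
clock: 19.9
position: [506.4, 124.7, 109.1]
eef_rot: [1.101, 2.941, 0.001]
wrist_force: [-1.3, 0.1, 7.2]
grip_width: 0.069
finger_force: 81.6
along 0.01 lat -1.30 | s 158.57 lat 496.79 [-0.14  0.13  0.18] toolrod [6.042e-01 7.968e-01 1.000e-04] toollat [-0.7968  0.6042  0.0012] 81.59730792045593
```

The collar is locked: the wrist load along the rod has fallen to 0 while the sleeve is still pressed. I'll open and retreat upward.

```bash
python3 -m creep '[{"fingers":0.85,"xyz":[0,0,0],"dr":[0,0,0]},{"fingers":0.7,"xyz":[0,0,0],"dr":[0,0,0]},{"fingers":0.55,"xyz":[0,0,0],"dr":[0,0,0]},{"fingers":0.5,"xyz":[0,0,0],"dr":[0,0,0]},{"fingers":0.5,"xyz":[0,0,0],"dr":[0,0,0]},{"fingers":0.5,"xyz":[0,0,-0.01],"dr":[0,0,0]},{"fingers":0.5,"xyz":[0,0,-0.03],"dr":[0,0,0]},{"fingers":0.5,"xyz":[0,0,-0.05],"dr":[0,0,0]},{"fingers":0.5,"xyz":[0,0,-0.075],"dr":[0,0,0]},{"fingers":0.5,"xyz":[0,0,-0.1],"dr":[0,0,0]}]'; python3 f.py
python3 - <<'E'
from h import *
import cv2
p,d=ctrl.capture("side");P=cloud("side",d)
print([(n,[(round(x["conf"],2),np.round(x["centre"],1).tolist()) for x in ctrl.landmark_of(n,"side")[:1]]) for n in("collar","wing","buffer","timer","petri","tub")])
q=P[(d>0)&(abs(P[...,0]-506)<30)&(abs(P[...,1]-122)<25)&(P[...,2]>114)&(P[...,2]<143)][:,:2]
w,v=np.linalg.eigh(np.cov(q.T));print(len(q),q.mean(0).round(1),np.sqrt(w).round(2),np.degrees(np.arctan2(v[1,1],v[0,1])).round(1))
cv2.imwrite("pics/s3.png",cv2.resize(p[150:310,170:350,::-1],None,fx=3,fy=3,interpolation=cv2.INTER_CUBIC))
E
```

```text
clock: 20.9
position: [505.8, 124.4, 209.9]
eef_rot: [1.1, 2.943, 0.0]
wrist_force: [0.1, -0.3, -0.4]
grip_width: 0.5
finger_force: 0.0
along -0.31 lat 0.10 | s 158.29 lat 496.21 [-0.   -0.03 -0.02] toolrod [6.036e-01 7.973e-01 1.000e-04] toollat [-7.973e-01  6.036e-01  2.000e-04] 0.0
[('collar', [(0.58, [508.0, 125.7, 71.7])]), ('wing', [(0.54, [505.7, 121.8, 124.9])]), ('buffer', [(0.94, [507.4, 168.3, 15.5])]), ('timer', [(0.62, [416.5, 188.0, 0.7])]), ('petri', [(0.95, [590.0, 38.5, -2.3])]), ('tub', [(0.73, [595.6, 159.7, 2.1])])]
208 [505.4 121.1] [2.05 8.85] 144.0
```

View pics/s3.png

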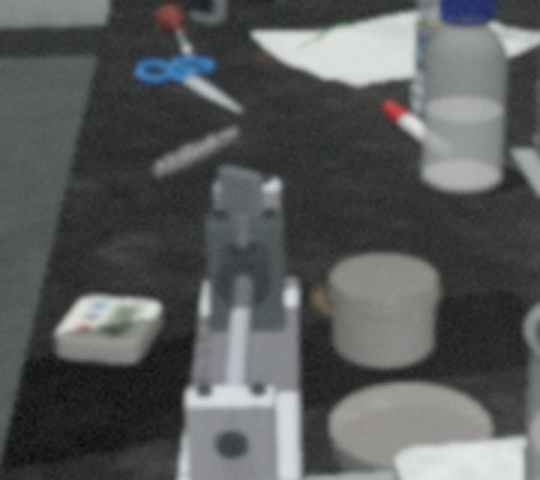

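The crop shows the collar pressed up against the buffer (around (240,260)), with the bystanders where they were. The wing is turned home, about 4.6° past where it was found, and the gripper is clear. Handing in.

```bash
python3 -c "
from station import ctrl;print(ctrl.hand_in())"
```

```text
the job is handed in; nothing more can be done
None
```

I loosened the screw, slid the collar against the sleeve, tightened it fully home and let go, then handed in at about 21 s; I estimate the preload at 7–10 N from the wrist readings, not measured directly, and the timer, petri dish and tub stayed put.

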